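# Return the eye formers to their job trays

## Task

The milling run is finished: put each of the four eye-shape formers back in the job tray that holds the frame front cut from it, the front with the same eye shape and colour. Set each one down gently, not dropped, so that it lies flat on the floor of the empty bay beside the front with its shank up, and leave the jar of cutters and the calliper where they are.

Things in the scene. Friction and masses are not known exactly. Their poses are not given: they have to be found in the camera images.
- former_round: loose former, 0.18-0.33 kg: bare steel plate 48 (x) x 66 (y) x 8 mm, on it a yellow-amber template, round (42 mm across), 12 mm high; from its middle rises a bare metal shank (the grip), 16 mm square, faces along x and y, 20 to 50 mm above the plate's underside. Origin: centre of the plate's underside; z up, y along its long side; a half turn makes no difference.
- former_square: loose former, 0.18-0.33 kg: bare steel plate 48 (x) x 66 (y) x 8 mm, on it a blue template, square (40 mm, rounded corners), 12 mm high; from its middle rises a bare metal shank (the grip), 16 mm square, faces along x and y, 20 to 50 mm above the plate's underside. Origin: centre of the plate's underside; z up, y along its long side; a half turn makes no difference.
- former_hex: loose former, 0.18-0.33 kg: bare steel plate 48 (x) x 66 (y) x 8 mm, on it a green template, hexagonal (40 mm across flats), 12 mm high; from its middle rises a bare metal shank (the grip), 16 mm square, faces along x and y, 20 to 50 mm above the plate's underside. Origin: centre of the plate's underside; z up, y along its long side; a half turn makes no difference.
- former_oval: loose former, 0.18-0.33 kg: bare steel plate 48 (x) x 66 (y) x 8 mm, on it a dark red template, oval (30 x 50 mm, long along y), 12 mm high; from its middle rises a bare metal shank (the grip), 16 mm square, faces along x and y, 20 to 50 mm above the plate's underside. Origin: centre of the plate's underside; z up, y along its long side; a half turn makes no difference.
- tray_round: fixed light grey job tray, 139 (x) x 156 (y) mm, walls 18 mm high; far compartment (+x, centre at x 67 mm): a yellow-amber frame front with round eyes, fixed, top at 18 mm, hinges to 24; near compartment: empty bay, 66 (x) x 86 (y) mm inside, black floor 5 mm above the bench. Origin: bay centre at bench level; z up, y along bay's long side; yaw within 0.06 rad of 0.
- tray_square: fixed light grey job tray, 139 (x) x 156 (y) mm, walls 18 mm high; far compartment (+x, centre at x 67 mm): a blue frame front with square eyes, fixed, top at 18 mm, hinges to 24; near compartment: empty bay, 66 (x) x 86 (y) mm inside, black floor 5 mm above the bench. Origin: bay centre at bench level; z up, y along bay's long side; yaw within 0.06 rad of 0.
- tray_hex: fixed light grey job tray, 139 (x) x 156 (y) mm, walls 18 mm high; far compartment (+x, centre at x 67 mm): a green frame front with hexagonal eyes, fixed, top at 18 mm, hinges to 24; near compartment: empty bay, 66 (x) x 86 (y) mm inside, black floor 5 mm above the bench. Origin: bay centre at bench level; z up, y along bay's long side; yaw within 0.06 rad of 0.
- tray_oval: fixed light grey job tray, 139 (x) x 156 (y) mm, walls 18 mm high; far compartment (+x, centre at x 67 mm): a dark red frame front with oval eyes, fixed, top at 18 mm, hinges to 24; near compartment: empty bay, 66 (x) x 86 (y) mm inside, black floor 5 mm above the bench. Origin: bay centre at bench level; z up, y along bay's long side; yaw within 0.06 rad of 0.
- jar: bystander: open glass jar of milling cutters, 50 mm across, 63 mm high, standing loose among the formers. Origin: centre of its underside.
- calliper: bystander: digital calliper lying loose on the bench at the robot's left, 235 mm long along its x, about 65 mm over the jaws at +x, 14 mm high. Origin: under the middle of the beam.

How it is judged:
By the outcome, as a careful person would: the job done as asked, in the order asked, and still so for the second after the job is handed in, with the robot touching nothing.
It also fails if it takes over 96 s, if anything falls off the work surface, if the arm or the gripper's body presses on something with over 40 N, if the wrist force passes 120 N, or if a joint passes its speed limit or range.

## Robot

A 7-joint arm with a two-finger parallel gripper is mounted at the origin on the work surface. World frame = base frame: x ahead of the robot, y to its left, z up, the work surface at z = 0. Lengths are in m, angles in rad, forces in N, time in s.
With the tool pointing down it reaches from about 0.425 to 0.875 m from the base axis. Payload 9.9 kg.
Tool frame: the origin (TCP) lies at the very end of the fingers, on their centre line; the grasp point (between the pads) lies behind it (manip.grip_point_offset is the z of the grasp point in the tool frame, in m); z points along the fingers, y is the line along which they close (so a half turn about z gives the same grasp; the last joint's range is limited). The gripper opens to 85 mm and grips with 20 to 120 N. Pads are 22 mm wide; open, the fingers measure 114 mm over their backs; the gripper's body (76 mm by 85 mm) begins 54 mm behind the grasp point. The pads swing forward as they close: fully open they stand 13 mm farther back than shut.
Start: joints at [1.184, 0.576, 0.025, 1.437, -0.015, 1.129, -0.057], TCP at [0.201, -0.644, 0.231] pointing down, gripper open.
Joint ranges: [-2.76, 2.76], [-0.34, 2.15], [-1.52, 1.57], [0.19, 2.46], [-1.09, 4.23], [0.17, 1.99], [-2.82, 2.82]. Speed limits (rad/s): [2.22, 2.22, 3.01, 3.01, 3.14, 3.14, 3.14].

## Interface

Orientations are given as a 3x3 rotation matrix whose columns are the frame's x, y, z axes.
In Python, from bench import manip gives the robot as it stands.
- The arm moves only by the tool send_rows, never from a script. Its argument "deltas" is one flat list of numbers, 7 for each row, row after row: the turn, a rotation vector about the world's x, y, z scaled (see below), then the shift along the world's x, y, z scaled (see below), then the closure, from 0 (fully open) to 1 (shut). A call has 1 to 12 rows; each row is the pose to reach, as a shift and turn from the pose commanded when the call began; what a row does not reach only later rows make up. The controller multiplies each number of a shift by 0.8 m and each number of a turn by 30 degrees. A row lasts 1/10 s, in which the tool goes at most 50 mm and 8.59 degrees, less where a joint would pass 70% of its speed; a pose out of reach is approached as far as the arm can. A call with a number of a shift or a turn outside -1 to 1 is refused whole. A call with a gripper value outside its range is refused whole. The fingers move at their own pace and stop on an object; "force" is the grip in N (left out, the last holds). Time passes only in rows, so rows that repeat a pose let the fingers close. It gives the time, the measured TCP pose, the force, the opening and the grip force at its end, in the units of the state.
- manip.read_state(): the state, without advancing time (a new reading comes with each control period).
- manip.camera(name): name is "scene" or "top"; returns the picture (480x640x3 uint8, red, green, blue); there is no depth.
- manip.get_calibration(name): a dict with "intrinsics" (3x3 intrinsics, pixels), "R" (3x3) and "t" (3): a world point X has camera coordinates R X + t. Camera axes: x right, y down, z forward; pixel columns grow to the right and rows downward; lengths in m; the calibration is good to about 2 mm. A picture is of the moment at which its call begins. get_calibration takes no time and is no camera call.
- manip.job_done(): hands the job in; it is judged then, once.
The state is a dict: "time": time; "joints": joint angles; "qvel": joint speeds; "effort": joint torques, N m; "ee_pos": TCP position; "ee_rot": TCP orientation; "wrist_force": force on the tool from outside, world axes, zero at the start; "ft_torque": the same for the moment, N m; "grip_width": finger opening in m; "finger_force": force on a finger pad.
Only numpy, scipy, OpenCV 4.12 (cv2) and the standard library are available. Lean on these libraries where they do the work, as an engineer would, in place of code of your own. Each camera call takes 0.05 s, during which the arm holds its last target. There are 200 camera calls.

## Working session

There is one attempt and no reset: what is moved stays moved. The work goes in short steps, Python scripts to look and compute and a tool call to move; the robot and the scene stay as the last step left them, time stands still between calls to the robot, and variables do not carry over. Pictures are saved under pics/ and viewed, at most 14 in all, crops included, and the job is handed in when it is done.

Besides the shell and the picture viewer there is one more tool, called after "Emit:" as name(argument=value, ...) on one line, values as JSON. send_rows: Moves the arm, as the interface text tells. Its arguments: {"type":"object","properties":{"deltas":{"type":"array"},"force":{"type":"number"}},"required":["deltas"]}

```bash
mkdir -p pics; ls
python3 - <<'E'
from bench import manip
import cv2
for n in("top","scene"):
    im=manip.camera(n); cv2.imwrite(f"pics/{n}0.png",im[:,:,::-1])
    c=manip.get_calibration(n); print(n,c)
s=manip.read_state(); print(s); print(manip.grip_point_offset)
E
```

```text
pics
top {'intrinsics': array([[500.16595166,   0.        , 325.87238208],
       [  0.        , 500.16595166, 231.57336748],
       [  0.        ,   0.        ,   1.        ]]), 'R': array([[ 0.07918596, -0.99684565,  0.00532326],
       [-0.97541192, -0.07858288, -0.20590366],
       [ 0.20567249,  0.0111123 , -0.97855779]]), 't': array([0.04429727, 0.52589781, 0.95640454])}
scene {'intrinsics': array([[497.15943517,   0.        , 317.50793838],
       [  0.        , 497.15943517, 238.44759026],
       [  0.        ,   0.        ,   1.        ]]), 'R': array([[ 0.84373069,  0.53673503,  0.00583406],
       [ 0.39138538, -0.60773478, -0.69099633],
       [-0.36733637,  0.58529817, -0.72283472]]), 't': array([-0.46501734, -0.13364873,  1.20917089])}
{'time': 0.1, 'joints': array([ 1.18420575,  0.57645126,  0.02481117,  1.43786543, -0.01499855,
        1.12898137, -0.05647476]), 'qvel': array([-0.0002741 , -0.00100353, -0.00089441, -0.00250241, -0.00052315,
        0.00079419,  0.00073271]), 'effort': array([ 5.35511106e-03, -7.67294741e+01,  2.25698613e+00, -2.86605281e+01,
        1.55747600e-02,  8.54294922e-03, -1.91405078e-06]), 'ee_pos': array([ 0.20117444, -0.64388219,  0.23051128]), 'ee_rot': array([[ 9.54481797e-01,  2.98268736e-01, -5.10593058e-04],
       [ 2.98269167e-01, -9.54480722e-01,  1.43332255e-03],
       [-5.98359262e-05, -1.52037445e-03, -9.99998842e-01]]), 'wrist_force': array([-0.21223176, -0.34638555,  0.33831241]), 'ft_torque': array([ 0.04222785,  0.00290501, -0.04588559]), 'finger_force': 0.0, 'grip_width': 0.08532401355944551}
-0.0187
```

View pics/top0.png

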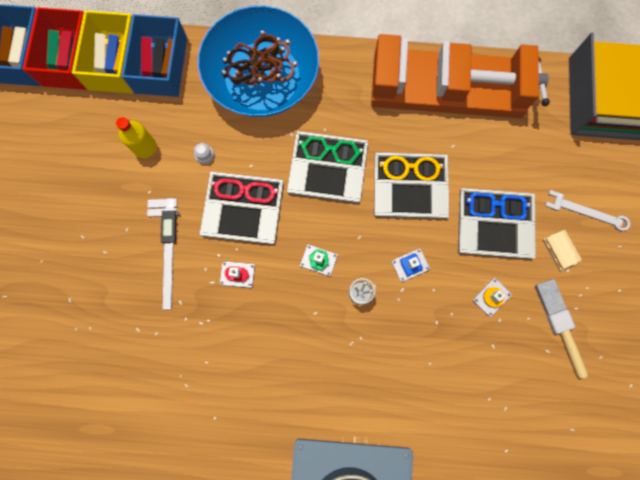

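View pics/scene0.png

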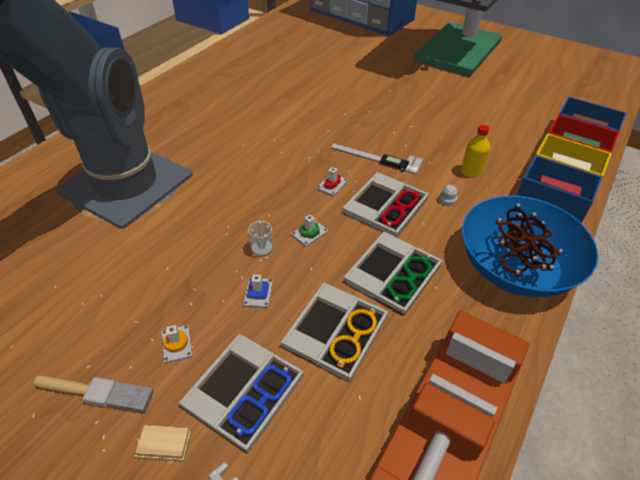

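```bash
cat > h.py <<'E'
import numpy as np, cv2
from bench import manip
def ray(n,uv,z):
    c=manip.get_calibration(n);K,R,t=c["intrinsics"],c["R"],c["t"]
    uv=np.atleast_2d(np.asarray(uv,float)); z=np.broadcast_to(z,len(uv))
    d=np.c_[uv,np.ones(len(uv))]@np.linalg.inv(K).T@R; C=-R.T@t
    return C+d*((z-C[2])/d[:,2])[:,None]
def proj(n,X):
    c=manip.get_calibration(n); p=(np.atleast_2d(X)@c["R"].T+c["t"])@c["intrinsics"].T
    return p[:,:2]/p[:,2:]
E
python3 - <<'E'
import cv2,numpy as np
a=cv2.imread("pics/top0.png");b=cv2.imread("pics/scene0.png")
c=a[120:330,195:545]; cv2.imwrite("pics/topc.png",cv2.resize(c,None,fx=2.28,fy=2.28,interpolation=cv2.INTER_CUBIC))
from h import *
img=cv2.imread("pics/top0.png"); hsv=cv2.cvtColor(img,cv2.COLOR_BGR2HSV)
# bays: dark blobs
m=((hsv[...,2]<60)).astype(np.uint8); m[:120]=0; m[270:]=0
n,l,st,ce=cv2.connectedComponentsWithStats(m)
for i in range(1,n):
    if st[i,4]>400:
        r=cv2.minAreaRect(np.argwhere(l==i)[:,::-1].astype(np.float32)); p=cv2.boxPoints(r)
        p=p[np.argsort(p[:,1])]; far=p[:2];near=p[2:]; far=far[np.argsort(far[:,0])];near=near[np.argsort(near[:,0])]
        P=ray("top",np.r_[far,near],[.005,.005,.018,.018])
        print("bay",ce[i].round(),st[i,4],P[:,:2].round(4).tolist(),P[:,:2].mean(0).round(4), "yaw",np.arctan2(*( (P[1]-P[0])[:2]*[1,-1])).round(3))
# plates: low saturation bright
m=((hsv[...,1]<70)&(hsv[...,2]>90)).astype(np.uint8)
cols=(hsv[...,1]>150)&(((hsv[...,0]>50)&(hsv[...,0]<130))|(hsv[...,0]>172)|(hsv[...,0]<3)|((hsv[...,0]>19)&(hsv[...,0]<30)&(hsv[...,2]>180)))
for nm,(u,v) in dict(red=(237,272),green=(319,260),blue=(411,265),yel=(493,297)).items():
    w=np.zeros(m.shape,np.uint8); cv2.circle(w,(u,v),24,1,-1)
    a=cv2.morphologyEx((m|cols.astype(np.uint8))&w,cv2.MORPH_OPEN,np.ones((2,2),np.uint8))
    cs,_=cv2.findContours(a,0,1); k=max(cs,key=cv2.contourArea)
    P=ray("top",k[:,0],.008)[:,:2]; r=cv2.minAreaRect((P*1000).astype(np.float32))
    t=np.argwhere(cols&(w>0))[:,::-1]; T=ray("top",cv2.convexHull(t.astype(np.int32))[:,0],.018)[:,:2]*1000
    rt=cv2.minAreaRect(T.astype(np.float32))
    print(nm,np.round(r[0],1),np.round(r[1],1),round(r[2],1),"templ",np.round(rt[0],1),np.round(rt[1],1),round(rt[2],1))
E
```

```text
bay [601. 128.] 520 [[0.8323, -0.4414], [0.832, -0.593], [0.7901, -0.4316], [0.7898, -0.5803]] [ 0.8111 -0.5116] yaw -0.002
bay [325. 176.] 433 [[0.6778, 0.1348], [0.6725, 0.0565], [0.6185, 0.1367], [0.6134, 0.0602]] [0.6456 0.097 ] yaw -0.068
bay [411. 197.] 499 [[0.6458, -0.0523], [0.6517, -0.1258], [0.5843, -0.0537], [0.5901, -0.1255]] [ 0.618  -0.0893] yaw 0.081
bay [239. 218.] 485 [[0.5707, 0.3108], [0.5676, 0.2328], [0.5105, 0.3074], [0.5076, 0.2312]] [0.5391 0.2705] yaw -0.04
bay [496. 236.] 656 [[0.5787, -0.2376], [0.5792, -0.3141], [0.5183, -0.2307], [0.5189, -0.3054]] [ 0.5488 -0.2719] yaw 0.007
red [424.  261.4] [68.6 50.7] 89.1 templ [424.6 263.7] [24.8 45.6] 4.6
green [467.2  95.1] [68.4 50. ] 75.2 templ [468.3  97. ] [35.4 38.3] 49.8
blue [472.1 -96.9] [50.  67.8] 28.1 templ [473.3 -94.6] [35.9 35.1] 28.4
yel [ 419.1 -267.6] [49.4 66.5] 47.5 templ [ 419.7 -264.5] [36.6 36.5] 4.6
```

View pics/topc.png

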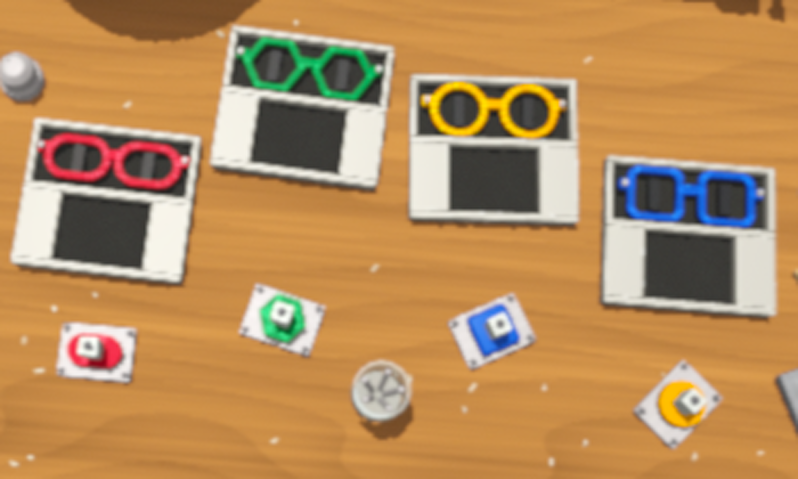

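The first picture shows all four formers in front of the trays, and the two close crops confirm it. Formers (top): red (237,272), green (319,260), blue (411,265), yellow (493,297), jar (362,292). I start with the yellow former.

Emit:
send_rows(deltas=[0,0,1,0.2725,0.471,-0.139,0.4,0,0,1,0.2725,0.471,-0.139,0.4,0,0,1,0.2725,0.471,-0.139,0.4,0,0,1,0.2725,0.471,-0.139,0.4,0,0,1,0.2725,0.471,-0.139,0.4,0,0,1,0.2725,0.471,-0.139,0.4,0,0,1,0.2725,0.471,-0.139,0.4,0,0,1,0.2725,0.471,-0.139,0.4,0,0,1,0.2725,0.471,-0.139,0.4,0,0,1,0.2725,0.471,-0.139,0.4,0,0,1,0.2725,0.471,-0.139,0.4,0,0,1,0.2725,0.471,-0.139,0.4], force=50)

```text
time: 1.3
ee_pos: [0.4187, -0.2686, 0.1201]
ee_rot: [[0.679, 0.735, -0.001], [0.735, -0.679, -0.0], [-0.001, -0.0, -1.0]]
wrist_force: [-0.3, -1.6, -0.3]
grip_width: 0.0514
finger_force: 0.0
```

Run:
```python
from h import *
for n in("top","scene"):
    im=manip.camera(n)[:,:,::-1]; u,v=proj(n,[.419,-.2675,.05])[0].astype(int); print(n,u,v)
    c=im[max(v-75,0):v+75,max(u-100,0):u+100]; cv2.imwrite(f"pics/y_{n}.png",cv2.resize(c,None,fx=3,fy=3))
a=cv2.imread("pics/y_top.png");b=cv2.imread("pics/y_scene.png");h=min(a.shape[0],b.shape[0]);cv2.imwrite("pics/y.png",cv2.resize(np.hstack([a[:h],b[:h]]),None,fx=.66,fy=.66))
s=manip.read_state();print(s["time"],s["ee_pos"],s["ee_rot"],s["grip_width"])
```

```text
top 499 296
scene 170 329
1.4 [ 0.41845835 -0.26905399  0.1202645 ] [[ 6.79603995e-01  7.33579168e-01 -1.18242264e-04]
 [ 7.33578977e-01 -6.79603919e-01 -6.30647737e-04]
 [-5.42987948e-04  3.41850682e-04 -9.99999794e-01]] 0.05139971067171804
```

View pics/y.png

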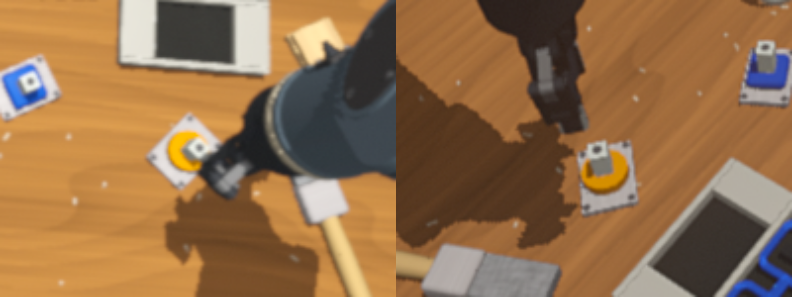

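Run:
```python
from h import *
p=np.array([.4185,-.269,.12]);a=np.array([.7336,-.6796,0])
for n,hw in(("top",0),("scene",0)):
    u,v=proj(n,[.419,-.2675,.05])[0].astype(int); o=np.array([max(u-100,0),max(v-75,0)])
    X=[p,p+a*.026+[0,0,.005],p-a*.026+[0,0,.005],p-a*.04+[0,0,.01],p-a*.04+[0,0,.05]]
    print(n,((proj(n,X)-o)*1.98).round())
# two-view shank top
t=np.array([197,148])/1.98+[399,221]; s=np.array([600,150-0])
print(ray("top",t,.05))
```

```text
top [[227. 144.]
 [248. 124.]
 [210. 162.]
 [201. 172.]
 [217. 170.]]
scene [[180. 104.]
 [180. 125.]
 [177.  75.]
 [175.  59.]
 [164.  28.]]
[[ 0.41961588 -0.26501236  0.05      ]]
```

Emit:
send_rows(deltas=[0,0,0,0.001,0.003,-0.05,0.4,0,0,0,0.001,0.003,-0.09,0.4,0,0,0,0.001,0.003,-0.11,0.4,0,0,0,0.001,0.003,-0.121,0.4,0,0,0,0.001,0.003,-0.121,0.4,0,0,0,0.001,0.003,-0.121,0.4,0,0,0,0.001,0.003,-0.121,1,0,0,0,0.001,0.003,-0.121,1,0,0,0,0.001,0.003,-0.121,1,0,0,0,0.001,0.003,-0.121,1,0,0,0,0.001,0.003,-0.121,1,0,0,0,0.001,0.003,-0.121,1], force=50)

```text
time: 2.6
ee_pos: [0.4206, -0.2655, 0.0242]
ee_rot: [[0.678, 0.735, 0.001], [0.735, -0.678, -0.001], [0.0, 0.002, -1.0]]
wrist_force: [-1.0, -0.7, 7.4]
grip_width: 0.0151
finger_force: 48.8
```

Emit:
send_rows(deltas=[0,0,0,0,0,0.03,1,0,0,0,0,0,0.08,1,0,0,-0.2,0.03,0.03,0.1,1,0,0,-0.4,0.08,0.07,0.1,1,0,0,-0.6,0.12,0.11,0.1,1,0,0,-0.8,0.16,0.145,0.1,1,0,0,-1,0.2,0.18,0.1,1,0,0,-1,0.23,0.205,0.1,1,0,0,-1,0.247,0.22,0.1,1,0,0,-1,0.247,0.22,0.1,1,0,0,-1,0.247,0.22,0.1,1])

```text
time: 3.7
ee_pos: [0.6171, -0.089, 0.103]
ee_rot: [[0.954, 0.299, -0.001], [0.299, -0.954, -0.0], [-0.001, -0.0, -1.0]]
wrist_force: [0.1, -0.9, -2.9]
grip_width: 0.015
finger_force: 49.8
```

Emit:
send_rows(deltas=[0,0,-0.25,0,0,-0.02,1,0,0,-0.487,0,0,-0.03,1,0,0,-0.487,0,0,-0.03,1,0,0,-0.487,0,0,-0.03,1])

```text
time: 4.1
ee_pos: [0.6171, -0.09, 0.0795]
ee_rot: [[0.999, 0.05, -0.001], [0.05, -0.999, -0.001], [-0.001, 0.0, -1.0]]
wrist_force: [0.2, 1.5, -2.2]
grip_width: 0.0152
finger_force: 49.7
```

```bash
cat > look.py <<'E'
import sys
from h import *
x,y,z,name=*map(float,sys.argv[1:4]),sys.argv[4]
o=[]
for n in("top","scene"):
    im=manip.camera(n)[:,:,::-1]; u,v=proj(n,[x,y,z])[0].astype(int)
    u=min(max(u,100),540);v=min(max(v,75),405); print(n,"crop origin",u-100,v-75)
    o.append(im[v-75:v+75,u-100:u+100])
cv2.imwrite(f"pics/{name}.png",cv2.resize(np.hstack(o),None,fx=2,fy=2,interpolation=cv2.INTER_CUBIC))
s=manip.read_state();print(s["time"],s["ee_pos"].round(4),np.degrees(np.arctan2(s["ee_rot"][1,0],s["ee_rot"][0,0])).round(2),s["grip_width"],s["wrist_force"])
E
python3 look.py .618 -.089 .02 p1
```

```text
top crop origin 311 121
scene crop origin 222 244
4.2 [ 0.6177 -0.0897  0.08  ] 2.86 0.014645615909332825 [ 0.47429154 -0.35487945 -4.33256532]
```

View pics/p1.png

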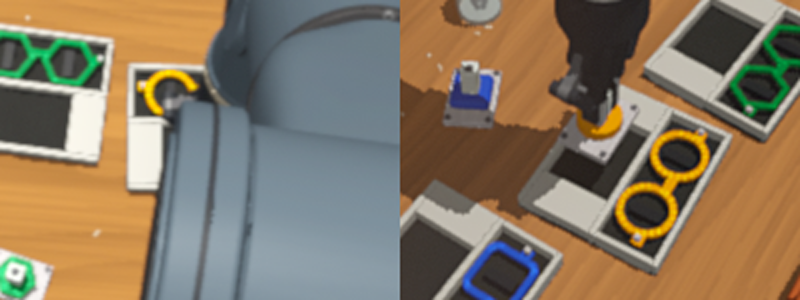

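The former hangs aligned over the bay, its plate at about (605,135) in the crop. I'll cross-check the bay centres in the scene view.

Run:
```python
from h import *
img=cv2.imread("pics/scene0.png")
bays=dict(yel=(.618,-.0893,.05),blue=(.5488,-.2719,.01),green=(.6456,.097,-.04),red=(.5391,.2705,-.025))
cam={}
for n in("top","scene"):
    img=cv2.imread(f"pics/{n}0.png"); v=cv2.cvtColor(img,cv2.COLOR_BGR2HSV)[...,2]
    for k,(x,y,w) in bays.items():
        l=cv2.connectedComponents((v<75).astype(np.uint8))[1]; u,t=proj(n,[x,y,.005])[0].astype(int)
        q=np.argwhere(l==l[t,u])[:,::-1]
        # floor-visible extents in tray frame, from each height
        R=np.array([[np.cos(w),-np.sin(w)],[np.sin(w),np.cos(w)]]); f=lambda z:(ray(n,q,z)[:,:2]-[x,y])@R*1000
        a,b=f(.005),f(.018); pc=lambda A:np.r_[np.percentile(A[:,0],[1,99]),np.percentile(A[:,1],[1,99])].round(1)
        print(n,k,len(q),"floor",pc(a),"rim",pc(b))
```

```text
top yel 989 floor [-27.8  30.7 -40.   37.7] rim [-31.2  26.6 -37.3  39.4]
top blue 1010 floor [-28.8  30.2 -40.5  33.9] rim [-31.4  27.  -35.6  37.9]
top green 973 floor [-27.8  30.4 -39.9  39. ] rim [-31.6  25.8 -39.8  38.1]
top red 1043 floor [-29.   30.1 -37.3  41.4] rim [-31.5  26.9 -39.3  38.4]
scene yel 1141 floor [-35.3  24.3 -33.   44. ] rim [-30.6  28.1 -40.2  35.5]
scene blue 1519 floor [-35.   22.8 -37.7  42. ] rim [-28.8  28.  -41.5  36.8]
scene green 799 floor [-35.8  23.3 -30.8  43. ] rim [-30.7  27.4 -40.8  31.8]
scene red 504 floor [-35.6  21.3 -26.4  44.5] rim [-28.9  27.1 -39.3  30.4]
```

Emit:
send_rows(deltas=[0,0,0,-0.002,0,-0.02,1,0,0,0,-0.002,0,-0.04,1,0,0,0,-0.002,0,-0.052,1,0,0,0,-0.002,0,-0.058,1,0,0,0,-0.002,0,-0.06,1,0,0,0,-0.002,0,-0.061,1,0,0,0,-0.002,0,-0.062,1,0,0,0,-0.002,0,-0.063,1,0,0,0,-0.002,0,-0.063,1])

```text
time: 5.1
ee_pos: [0.6164, -0.0891, 0.0293]
ee_rot: [[0.999, 0.048, 0.001], [0.048, -0.999, -0.0], [0.001, 0.0, -1.0]]
wrist_force: [-1.0, -0.9, -0.0]
grip_width: 0.0151
finger_force: 50.1
```

Emit:
send_rows(deltas=[0,0,0,0,0,-0.001,1,0,0,0,0,0,-0.001,1,0,0,0,0,0,-0.001,0.6,0,0,0,0,0,-0.001,0.5,0,0,0,0,0,-0.001,0.5,0,0,0,0,0,-0.001,0.5,0,0,0,0,0,0.03,0.5,0,0,0,0,0,0.08,0.45,0,0,0,0,0,0.12,0.4,0,0,0,0,0,0.12,0.4])

```text
time: 6.1
ee_pos: [0.6187, -0.0897, 0.1294]
ee_rot: [[0.999, 0.047, 0.007], [0.047, -0.999, -0.001], [0.007, 0.001, -1.0]]
wrist_force: [1.1, -0.2, 0.2]
grip_width: 0.0516
finger_force: 0.0
```

Emit:
send_rows(deltas=[0,0,0.25,-0.06,-0.003,0,0.4,0,0,0.5,-0.12,-0.005,0,0.4,0,0,0.75,-0.16,-0.008,0,0.4,0,0,0.84,-0.18,-0.008,-0.01,0.4,0,0,0.84,-0.18,-0.008,-0.01,0.4,0,0,0.84,-0.18,-0.008,-0.02,0.4,0,0,0.84,-0.18,-0.008,-0.02,0.4,0,0,0.84,-0.18,-0.008,-0.06,0.4,0,0,0.84,-0.18,-0.008,-0.1,0.4,0,0,0.84,-0.18,-0.008,-0.12,0.4,0,0,0.84,-0.18,-0.008,-0.126,0.4,0,0,0.84,-0.18,-0.008,-0.126,0.4])

```text
time: 7.3
ee_pos: [0.4724, -0.0953, 0.0235]
ee_rot: [[0.883, 0.469, -0.001], [0.469, -0.883, 0.0], [-0.001, -0.001, -1.0]]
wrist_force: [-0.3, 0.3, -0.2]
grip_width: 0.0515
finger_force: 0.0
```

```bash
python3 look.py .52 -.095 .02 p2
```

```text
top crop origin 312 167
scene crop origin 177 223
7.4 [ 0.4729 -0.0955  0.0246] 27.93 0.051094677326544775 [-0.67560879 -0.42987551 -0.05510466]
```

View pics/p2.png

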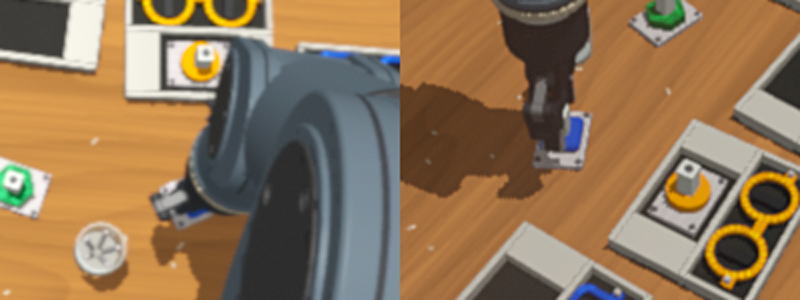

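Yellow lies flat inside its bay at crop (198,62) and (690,190), clear of the walls. The gripper is around the blue shank, so I close and lift.

Emit:
send_rows(deltas=[0,0,0,0,0,0,1,0,0,0,0,0,0,1,0,0,0,0,0,0,1,0,0,0,0,0,0,1,0,0,0,0,0,0,1,0,0,0,0,0,0,1])

```text
time: 8.0
ee_pos: [0.4726, -0.0956, 0.0249]
ee_rot: [[0.884, 0.468, 0.001], [0.468, -0.884, -0.0], [0.001, 0.001, -1.0]]
wrist_force: [-0.3, -0.1, 5.9]
grip_width: 0.0151
finger_force: 48.7
```

Emit:
send_rows(deltas=[0,0,0,0,0,0.03,1,0,0,0,0,0,0.08,1,0,0,-0.2,0.02,-0.04,0.1,1,0,0,-0.4,0.04,-0.09,0.1,1,0,0,-0.6,0.06,-0.14,0.1,1,0,0,-0.8,0.08,-0.18,0.1,1,0,0,-0.917,0.09,-0.21,0.1,1,0,0,-0.917,0.093,-0.2205,0.1,1,0,0,-0.917,0.093,-0.2205,0.07,1,0,0,-0.917,0.093,-0.2205,0.06,1,0,0,-0.917,0.093,-0.2205,0.06,1,0,0,-0.917,0.093,-0.2205,0.06,1])

```text
time: 9.2
ee_pos: [0.5465, -0.2712, 0.0724]
ee_rot: [[1.0, 0.009, -0.0], [0.009, -1.0, 0.0], [-0.0, -0.0, -1.0]]
wrist_force: [0.9, 1.2, -2.0]
grip_width: 0.0152
finger_force: 49.6
```

```bash
python3 look.py .547 -.272 .02 p3
```

```text
top crop origin 397 161
scene crop origin 128 301
9.3 [ 0.5469 -0.2716  0.0729] 0.48 0.01484849571268913 [ 0.54844063  0.00414205 -1.92136518]
```

View pics/p3.png

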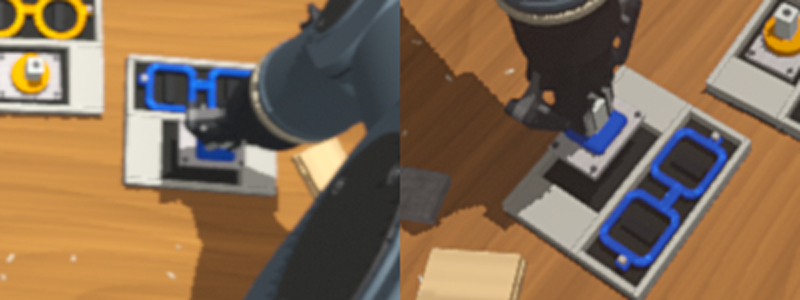

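Blue hangs aligned over its bay at crop (205,148) and (600,130).

Emit:
send_rows(deltas=[0,0,0,0,0,-0.02,1,0,0,0,0,0,-0.038,1,0,0,0,0,0,-0.047,1,0,0,0,0,0,-0.05,1,0,0,0,0,0,-0.051,1,0,0,0,0,0,-0.052,1,0,0,0,0,0,-0.053,1,0,0,0,0,0,-0.054,1,0,0,0,0,0,-0.054,1,0,0,0,0,0,-0.054,1])

```text
time: 10.3
ee_pos: [0.5467, -0.2721, 0.0299]
ee_rot: [[1.0, 0.007, 0.001], [0.007, -1.0, -0.0], [0.001, 0.0, -1.0]]
wrist_force: [-2.6, -0.1, 6.4]
grip_width: 0.015
finger_force: 50.8
```

In contact. Release, rise, then go to green.

Emit:
send_rows(deltas=[0,0,0,0,0,0,0.6,0,0,0,0,0,0,0.5,0,0,0,0,0,0,0.5,0,0,0,0,0,0,0.5,0,0,0,0,0,0.03,0.5,0,0,0,0,0,0.08,0.45,0,0,0,0,0,0.12,0.4,0,0,0,0,0,0.12,0.4])

```text
time: 11.1
ee_pos: [0.5488, -0.2732, 0.1293]
ee_rot: [[1.0, 0.007, 0.007], [0.007, -1.0, -0.003], [0.007, 0.003, -1.0]]
wrist_force: [0.7, -0.4, 0.8]
grip_width: 0.0512
finger_force: 0.0
```

Emit:
send_rows(deltas=[0,0,-0.1,-0.012,0.05,0,0.4,0,0,-0.2,-0.025,0.11,0,0.4,0,0,-0.3,-0.04,0.17,0,0.4,0,0,-0.4,-0.05,0.23,0,0.4,0,0,-0.51,-0.06,0.29,0,0.4,0,0,-0.51,-0.08,0.35,0,0.4,0,0,-0.51,-0.09,0.41,0,0.4,0,0,-0.51,-0.099,0.45,0,0.4,0,0,-0.51,-0.099,0.46,0,0.4,0,0,-0.51,-0.099,0.46,-0.03,0.4,0,0,-0.51,-0.099,0.46,-0.06,0.4,0,0,-0.51,-0.099,0.46,-0.06,0.4])

```text
time: 12.3
ee_pos: [0.4657, 0.0952, 0.0746]
ee_rot: [[0.966, -0.257, -0.004], [-0.257, -0.966, -0.002], [-0.004, 0.003, -1.0]]
wrist_force: [-0.2, -0.4, -0.1]
grip_width: 0.0514
finger_force: 0.0
```

```bash
python3 look.py .467 .096 .04 p4
```

```text
top crop origin 218 183
scene crop origin 208 146
12.4 [0.4671 0.0952 0.0768] -14.94 0.05102126211455851 [ 0.2566272  -0.05871636  0.51414857]
```

View pics/p4.png

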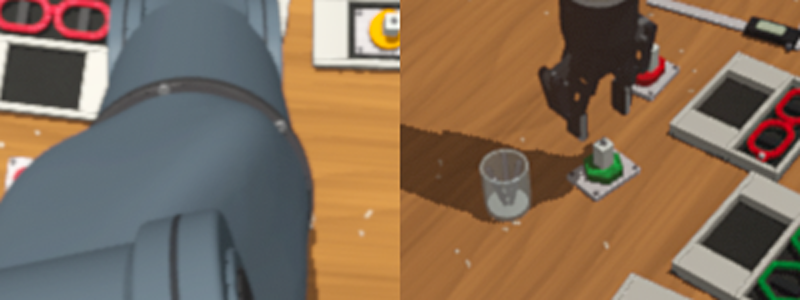

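The open fingers sit above the green shank at crop (601,152). I descend and close.

Emit:
send_rows(deltas=[0,0,0,0,0,-0.03,0.4,0,0,0,0,0,-0.055,0.4,0,0,0,0,0,-0.066,0.4,0,0,0,0,0,-0.066,0.4,0,0,0,0,0,-0.066,0.4,0,0,0,0,0,-0.066,1,0,0,0,0,0,-0.066,1,0,0,0,0,0,-0.066,1,0,0,0,0,0,-0.066,1,0,0,0,0,0,-0.066,1,0,0,0,0,0,-0.066,1])

```text
time: 13.5
ee_pos: [0.4678, 0.0964, 0.0249]
ee_rot: [[0.967, -0.257, 0.001], [-0.257, -0.967, 0.001], [0.001, -0.001, -1.0]]
wrist_force: [-1.2, 0.6, 7.5]
grip_width: 0.0152
finger_force: 48.8
```

Emit:
send_rows(deltas=[0,0,0,0,0,0.03,1,0,0,0,0,0,0.08,1,0,0,0.1,0.03,0,0.1,1,0,0,0.2,0.08,0,0.1,1,0,0,0.3,0.13,0,0.1,1,0,0,0.42,0.18,0.001,0.1,1,0,0,0.42,0.21,0.001,0.1,1,0,0,0.42,0.22,0.001,0.1,1,0,0,0.42,0.22,0.001,0.07,1,0,0,0.42,0.22,0.001,0.06,1,0,0,0.42,0.22,0.001,0.06,1,0,0,0.42,0.22,0.001,0.06,1])

```text
time: 14.7
ee_pos: [0.6428, 0.097, 0.0725]
ee_rot: [[0.999, -0.039, -0.0], [-0.039, -0.999, -0.0], [-0.0, 0.0, -1.0]]
wrist_force: [0.5, -0.6, -1.1]
grip_width: 0.0151
finger_force: 49.6
```

```bash
python3 look.py .644 .097 .04 p5
```

```text
top crop origin 225 100
scene crop origin 282 179
14.8 [0.6435 0.0971 0.0731] -2.26 0.015286201611658582 [-0.03831825 -0.37195403 -0.96652314]
```

View pics/p5.png

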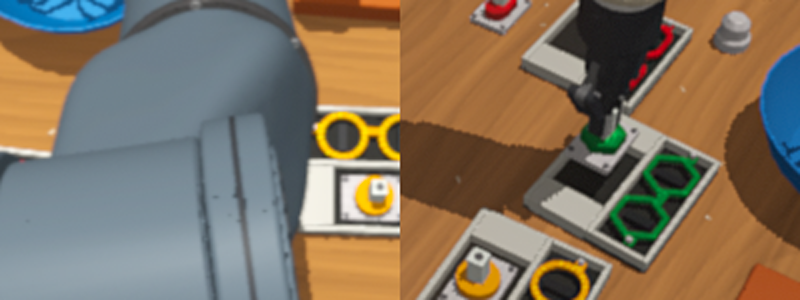

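Green hangs over its bay at crop (600,150), aligned.

Emit:
send_rows(deltas=[0,0,0,0,0,-0.02,1,0,0,0,0,0,-0.038,1,0,0,0,0,0,-0.047,1,0,0,0,0,0,-0.05,1,0,0,0,0,0,-0.051,1,0,0,0,0,0,-0.052,1,0,0,0,0,0,-0.053,1,0,0,0,0,0,-0.054,1,0,0,0,0,0,-0.054,1,0,0,0,0,0,-0.054,1])

```text
time: 15.8
ee_pos: [0.6436, 0.0969, 0.03]
ee_rot: [[0.999, -0.04, 0.001], [-0.04, -0.999, 0.0], [0.001, -0.0, -1.0]]
wrist_force: [-1.9, 0.3, 5.4]
grip_width: 0.0151
finger_force: 50.7
```

Emit:
send_rows(deltas=[0,0,0,0,0,0,0.6,0,0,0,0,0,0,0.5,0,0,0,0,0,0,0.5,0,0,0,0,0,0,0.5,0,0,0,0,0,0.03,0.5,0,0,0,0,0,0.08,0.45,0,0,0,0,0,0.12,0.4,0,0,0,0,0,0.12,0.4])

```text
time: 16.6
ee_pos: [0.646, 0.097, 0.1297]
ee_rot: [[0.999, -0.04, 0.008], [-0.04, -0.999, 0.001], [0.008, -0.002, -1.0]]
wrist_force: [0.3, 0.2, -0.6]
grip_width: 0.0511
finger_force: 0.0
```

Emit:
send_rows(deltas=[0,0,0.047,-0.04,0.03,0,0.4,0,0,0.047,-0.09,0.07,0,0.4,0,0,0.047,-0.14,0.11,0,0.4,0,0,0.047,-0.19,0.15,0,0.4,0,0,0.047,-0.24,0.19,0,0.4,0,0,0.047,-0.27,0.205,0,0.4,0,0,0.047,-0.274,0.207,0,0.4,0,0,0.047,-0.274,0.207,-0.03,0.4,0,0,0.047,-0.274,0.207,-0.06,0.4,0,0,0.047,-0.274,0.207,-0.06,0.4,0,0,0.047,-0.274,0.207,-0.06,0.4])

```text
time: 17.7
ee_pos: [0.4245, 0.2618, 0.0768]
ee_rot: [[1.0, -0.016, -0.001], [-0.016, -1.0, -0.001], [-0.001, 0.001, -1.0]]
wrist_force: [0.4, 0.0, -0.0]
grip_width: 0.0511
finger_force: 0.0
```

```bash
python3 look.py .424 .263 .04 p6
```

```text
top crop origin 134 197
scene crop origin 231 97
17.8 [0.425  0.2624 0.0777] -0.91 0.05120076121948196 [ 0.45761015 -0.39426497  0.47459966]
```

View pics/p6.png

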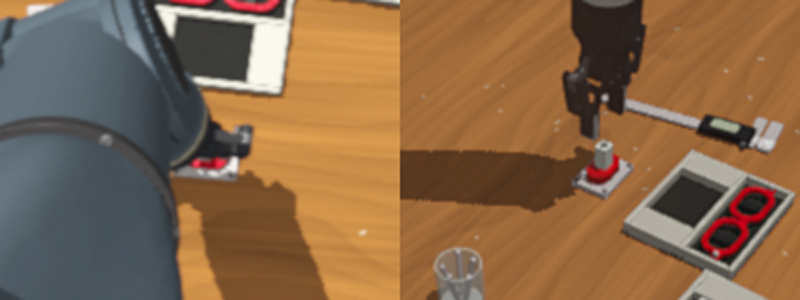

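The fingers straddle the red shank at crop (603,152), and the calliper is well clear.

Emit:
send_rows(deltas=[0,0,0,0,0,-0.03,0.4,0,0,0,0,0,-0.055,0.4,0,0,0,0,0,-0.066,0.4,0,0,0,0,0,-0.066,0.4,0,0,0,0,0,-0.066,0.4,0,0,0,0,0,-0.066,1,0,0,0,0,0,-0.066,1,0,0,0,0,0,-0.066,1,0,0,0,0,0,-0.066,1,0,0,0,0,0,-0.066,1,0,0,0,0,0,-0.066,1])

```text
time: 18.9
ee_pos: [0.4245, 0.2629, 0.0249]
ee_rot: [[1.0, -0.015, 0.001], [-0.015, -1.0, 0.001], [0.001, -0.001, -1.0]]
wrist_force: [-0.3, -0.3, 6.8]
grip_width: 0.015
finger_force: 48.9
```

Emit:
send_rows(deltas=[0,0,0,0,0,0.03,1,0,0,0,0,0,0.08,1,0,0,-0.02,0.03,0.003,0.1,1,0,0,-0.02,0.07,0.006,0.1,1,0,0,-0.02,0.11,0.009,0.1,1,0,0,-0.02,0.135,0.011,0.1,1,0,0,-0.02,0.141,0.011,0.1,1,0,0,-0.02,0.141,0.011,0.07,1,0,0,-0.02,0.141,0.011,0.06,1,0,0,-0.02,0.141,0.011,0.06,1,0,0,-0.02,0.141,0.011,0.06,1])

```text
time: 20.0
ee_pos: [0.5364, 0.2714, 0.0724]
ee_rot: [[1.0, -0.025, -0.001], [-0.025, -1.0, -0.0], [-0.001, 0.0, -1.0]]
wrist_force: [0.1, 0.3, -3.0]
grip_width: 0.0149
finger_force: 49.5
```

```bash
python3 look.py .537 .271 .04 p7
```

```text
top crop origin 137 143
scene crop origin 275 113
20.1 [0.5371 0.2716 0.073 ] -1.45 0.015261785430623374 [-0.23675847 -0.20568146 -2.11024299]
```

View pics/p7.png

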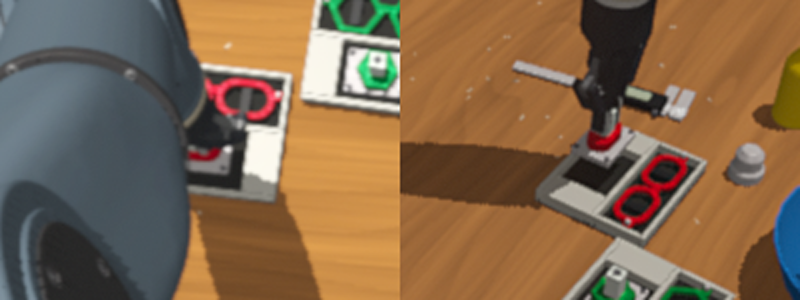

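Red hangs aligned over its bay at crop (605,150), and green lies in its bay at (378,68).

Emit:
send_rows(deltas=[0,0,0,0,0,-0.02,1,0,0,0,0,0,-0.038,1,0,0,0,0,0,-0.047,1,0,0,0,0,0,-0.05,1,0,0,0,0,0,-0.051,1,0,0,0,0,0,-0.052,1,0,0,0,0,0,-0.053,1,0,0,0,0,0,-0.054,1,0,0,0,0,0,-0.054,1,0,0,0,0,0,-0.054,1])

```text
time: 21.1
ee_pos: [0.5372, 0.2714, 0.03]
ee_rot: [[1.0, -0.026, 0.001], [-0.026, -1.0, 0.001], [0.001, -0.001, -1.0]]
wrist_force: [-2.8, -0.3, 6.3]
grip_width: 0.0147
finger_force: 50.8
```

Emit:
send_rows(deltas=[0,0,0,0,0,0,0.6,0,0,0,0,0,0,0.5,0,0,0,0,0,0,0.5,0,0,0,0,0,0,0.5,0,0,0,0,0,0.03,0.5,0,0,0,0,0,0.08,0.45,0,0,0,0,0,0.13,0.4,0,0,0,-0.05,-0.05,0.18,0.4,0,0,0,-0.1,-0.1,0.2,0.4,0,0,0,-0.14,-0.15,0.2,0.4,0,0,0,-0.14,-0.2,0.2,0.4,0,0,0,-0.14,-0.2,0.2,0.4])

```text
time: 22.3
ee_pos: [0.4227, 0.1068, 0.1895]
ee_rot: [[1.0, -0.03, -0.001], [-0.03, -1.0, -0.001], [-0.0, 0.001, -1.0]]
wrist_force: [1.2, -0.4, 0.3]
grip_width: 0.0512
finger_force: 0.0
```

Run:
```python
from h import *
a=manip.camera("top")[90:330,130:550,::-1];b=manip.camera("scene")[120:480,150:480,::-1]
cv2.imwrite("pics/f.png",np.hstack([cv2.resize(a,(420,240)),cv2.resize(b,(360,240))]) if 0 else np.hstack([cv2.copyMakeBorder(a,0,120,0,0,0),b]))
s=manip.read_state();print(s["time"],s["ee_pos"],s["wrist_force"])
```

```text
22.4 [0.42454919 0.10928275 0.18946333] [ 0.71092212  0.91405727 -0.21527287]
```

View pics/f.png

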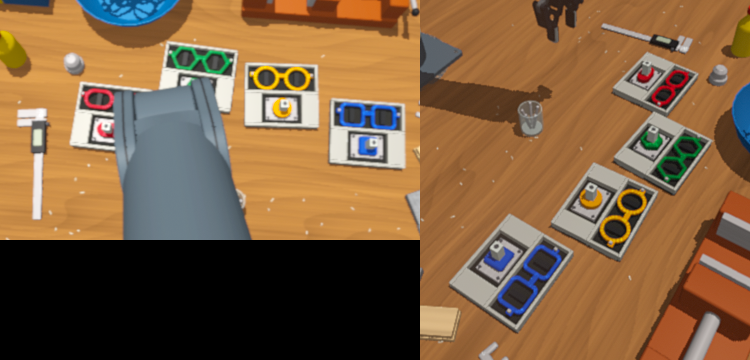

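All four formers lie flat in their matching bays: red (645,72), green (652,142), yellow (590,200), blue (497,255). The jar (530,118) and the calliper have not moved. I let the arm settle with one move, then hand in.

Emit:
send_rows(deltas=[0,0,0,0,0,0,0.4,0,0,0,0,0,0,0.4,0,0,0,0,0,0,0.4,0,0,0,0,0,0,0.4])

```text
time: 22.8
ee_pos: [0.425, 0.1121, 0.1886]
ee_rot: [[1.0, -0.024, -0.0], [-0.024, -1.0, -0.0], [-0.0, 0.0, -1.0]]
wrist_force: [-0.2, 0.3, -1.1]
grip_width: 0.0513
finger_force: 0.0
```

```bash
python3 -c "
from bench import manip
print(manip.job_done())"
```

```text
the job is handed in; nothing more can be done
None
```

All four formers are lying flat, shank up, in the bays beside their matching fronts; the jar and calliper weren't touched, and the job was handed in at about 23 s (no verdict was returned).

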